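Set the length stop of a slicing guide and bring the potato up to it

TASK

Set up the slicing guide for the next cut: push the sliding stop along its rail until its spring pin clicks into the notch beside the red tab, then push the potato along the channel, gently, until its end rests against the stop, which must stay clicked into that notch. Only push, with the fingertips or the outside of the fingers: pinch and lift nothing, and leave the other things on the worktop where they are.

Things in the scene. Friction and masses are not known exactly. Their poses are not given: they have to be found in the camera images.
- guide: Slicing guide, fixed: white plastic base 160 (x) by 340 (y, from -150 to 190) by 12 mm. Origin on the worktop; x runs across the channel towards the back fence, y along the channel, z up. A rail (18 mm wide, centre x = 62 mm, top 60 mm above the worktop, y = -145 to -6 mm) stands behind the fence, with three V notches, 8 mm wide, across its top at y = -73, -53 and -33 mm.
- slot (a point): middle of the channel's bed (12 mm above the worktop) at the 3 mm knife slot, which is y = 0 of the guide; axes as the guide's. The channel is 82 mm wide (41 mm each side of this point along x) between the back fence (8 mm thick, top 52 mm above the worktop) and the front wall (8 mm, top 37 mm above the worktop, y = -95 to 185 mm)
- stop: Sliding stop, metal with a black grip, moves only along the rail (guide y, axes as the guide's), from y = -118 mm (parked end, it starts 0 to 25 mm from there) to -22 mm. Origin level with the worktop, in line with the pin along y. Slides with about 1.5 N of friction; entering a notch it is drawn in over the last 3 mm, and leaving one takes about 10 N.
- stop_grip (a point): point to push on: upper middle of the stop's black grip, 22 (x) by 30 (y: its two end faces for pushing lie 15 mm either side of this point) by 45 mm high, from 77 to 122 mm above the worktop; this point is 105 mm above it. The pin's knob, 32 mm further back, reaches up to 91 mm; nothing near stands higher than the grip
- stop_pin (a point): point on the rail's top under the stop's spring pin; it must come level, along guide y, with the red tab
- pin (a joint): height of the spring pin: about -0.0007 m while its tip rides on the flat of the rail, about -0.0033 m when it has dropped into a notch
- stop_face (a point): centre of the face of the stop's steel blade that looks to guide +y (towards the slot), 32 mm above the worktop; blade 6 mm thick (y), from x = -42 to 34 mm across the channel and 14 to 54 mm above the worktop; axes as the guide's
- tab_red: red plastic tab, 18 (x) by 14 (y) by 16 mm, clipped to the rail's flange behind one of the three notches (which one varies; a yellow and a blue tab mark the others); its origin is level with the notch along guide y, 27 mm further back than the pin, 45 mm above the worktop; its top is at 53 mm; axes as the guide's
- potato: Small tan potato lying loose on the bed of the channel, 65 mm (its x) by 85 mm (its y, along the channel) by 39 mm high, 0.1 to 0.16 kg, convex; origin at the middle of its underside, 88 to 110 mm from the slot on the guide's +y side at the start
- spare_potato: bystander: second potato, 64 x 103 x 60 mm, on the worktop behind the guide; origin at its underside
- petri: bystander: closed petri dish, 90 mm across, 16 mm high, at the back right; origin at its underside
- peeler: bystander: peeler with black handle, 33 x 228 x 26 mm, lying behind the guide; origin at its underside
- knife: bystander: kitchen knife with black handle, 233 mm long, lying left of the guide; origin at the underside where blade and handle meet
Things that resemble listed ones, but are neither listed nor needed, are in the scene too. There is more than one size of the potato; the job needs the largest.

How it is judged:
By the outcome, as a careful person would: the job done as asked, in the order asked, and still so for the second after the job is handed in, with the robot touching nothing.
It also fails if it takes over 58 s, if anything falls off the work surface, if the arm or the gripper's body presses on something with over 40 N, if the wrist force passes 120 N, or if a joint passes its speed limit or range.

ROBOT

A 7-joint arm with a two-finger parallel gripper is mounted at the origin on a cart in front of the work surface, level with it; the furniture and walls round the work are solid. World frame = base frame: x ahead of the robot, y to its left, z up, the work surface at z = 0. Lengths are in m, angles in rad, forces in N, time in s.
With the tool pointing down it reaches from about 0.425 to 0.875 m from the base axis. Payload 8.4 kg.
Tool frame: the origin (TCP) lies at the very end of the fingers, on their centre line; the grasp point (between the pads) lies 19 mm behind it (manip.tcp_to_grasp is the distance from the TCP to the grasp point, in m); z points along the fingers, y is the line along which they close (so a half turn about z gives the same grasp; the last joint's range is limited). The gripper opens to 87 mm and grips with 3 to 60 N. Pads are 19 mm wide; open, the fingers measure 117 mm over their backs; the gripper's body (75 mm by 190 mm) begins 51 mm behind the grasp point.
Start: joints at [1.041, 0.333, 0.04, 1.465, -0.013, 1.343, -0.059], TCP at [0.271, -0.591, 0.223] pointing down, gripper open.
Joint ranges: [-2.58, 2.58], [-0.38, 2.09], [-1.3, 1.39], [0.25, 2.4], [-1.5, 4.64], [0.08, 2.09], [-2.65, 2.65]. Speed limits (rad/s): [2.22, 2.22, 2.79, 2.79, 3.14, 3.14, 3.14].

INTERFACE

Orientations are given as a unit quaternion [w, x, y, z].
In Python, from workcell import manip, vision gives the robot as it stands. The module is installed in compiled form; this text tells all that it offers.
- The arm moves only by the tool arm_command, never from a script. Its argument "targets" is a list of rows, each a list of 3 entries, a list of its own where there are three numbers: the shift along the tool's x, y, z scaled (see below), then the turn about the tool's z scaled (see below), then the opening, from 0 (shut) to 1 (fully open). In form: [[[x, y, z], roll, jaw], ...]. A call has exactly 8 rows; each row shifts and turns the commanded pose from where the row before left it, along the tool's axes as they then stand; what a row does not reach is not made up. The controller multiplies each number of a shift by 0.02 m and each number of a turn by 8 degrees. A row lasts 1/10 s, in which the tool goes at most 50 mm and 8.59 degrees, less where a joint would pass 70% of its speed; a pose out of reach is approached as far as the arm can. A call with a number of a shift or a turn outside -1 to 1 is refused whole. A call with a gripper value outside its range is refused whole. The fingers move at their own pace and stop on an object; "grip_force" is the grip in N (left out, the last holds). Time passes only in rows, so rows that do not move let the fingers close, or fill a call up. It gives the time, the measured TCP pose, the force, the opening and the grip force at its end, in the units of the state.
- manip.state(): the state, without advancing time (a new reading comes with each control period).
- vision.grab_frame(name): name is "scene" or "side" or "wrist"; returns (picture, depth): 420x560x3 uint8, red, green, blue; 420x560 float32, m along the optical axis (not along the pixel's ray), 0 where there is no reading.
- vision.camera_model(name): a dict with "mtx" (3x3 intrinsics, pixels), "xyz" and "rotation" of the camera in the world. Camera axes: x right, y down, z forward; pixel columns grow to the right and rows downward; lengths in m; the calibration is good to about 2 mm. A picture is of the moment at which its call begins: read the wrist's pose just before it. camera_model takes no time and is no camera call; for the wrist camera it gives the pose at the moment of the call.
- manip.hand_in(): hands the job in; it is judged then, once.
Trained networks look in the newest picture that a camera, given by its name, has taken for a name from the list of things; names that differ only in an ending like _2 or _b are one class to them, and where a whole thing is asked for, a point or a joint stands for the part that bears it (a point fixed in the world has none). Each returns a list of dicts, best first, with "confidence" (0 to 1); they miss things now and then, are a little off and sometimes report something else, mostly with a low value. They report only what shows in the picture. A call takes as long as a camera call. They do not tell look-alikes from the thing itself.
- vision.cut_out(camera, thing): "pixels" (420x560 bool, what is visible of it) and "box" ([left, top, width, height] in pixels, round what is visible of it).
- vision.mark_of(camera, thing): "pixel" ([column, row] in pixels: a listed point, or the origin of a listed thing).
The state is a dict: "t": time; "q": joint angles; "joint_vel": joint speeds; "joint_efforts": joint torques, N m; "ee_pos": TCP position; "orientation": TCP orientation; "wrist_force": force on the tool from outside, world axes, zero at the start; "wrist_torque": the same for the moment, N m; "width": opening from 0.0 (shut) to 1.0 (fully open); "grasp_force": force on a finger pad.
Only numpy, scipy, OpenCV 4.12 (cv2) and the standard library are available. Lean on these libraries where they do the work, as an engineer would, in place of code of your own. Each camera call takes 0.05 s, during which the arm holds its last target. There are 200 camera calls.

## Working session

There is one attempt and no reset: what is moved stays moved. The work goes in short steps, Python scripts to look and compute and a tool call to move; the robot and the scene stay as the last step left them, time stands still between calls to the robot, and variables do not carry over. Pictures are saved under pics/ and viewed, at most 13 in all, crops included, and the job is handed in when it is done.

Besides the shell and the picture viewer there is one more tool, called after "Call:" as name(argument=value, ...) on one line, values as JSON. arm_command: Moves the arm, as the interface text tells. Shifts and turns lie within -1 to 1; 1 stands for 0.02 m of shift or 8 degrees of turn. Its arguments: {"type":"object","properties":{"targets":{"type":"array","items":{"type":"array"}},"grip_force":{"type":"number"}},"required":["targets"]}

```bash
mkdir -p pics; cat > h.py <<'E'
import numpy as np, cv2
from workcell import manip, vision
def W(cam,px,depth,r=2):
    m=vision.camera_model(cam);K=np.array(m["mtx"]);R=np.array(m["rotation"])
    if R.shape!=(3,3):
        from scipy.spatial.transform import Rotation as Ro; R=Ro.from_quat(np.roll(R,-1)).as_matrix()
    u,v=px;a=depth[max(0,int(v)-r):int(v)+r+1,max(0,int(u)-r):int(u)+r+1];a=a[a>0]
    z=np.median(a) if a.size else 0
    return np.array(m["xyz"])+R@(np.linalg.inv(K)@[u,v,1]*z)
def Wz(cam,px,h):
    m=vision.camera_model(cam);K=np.array(m["mtx"]);R=np.array(m["rotation"]);o=np.array(m["xyz"])
    d=R@(np.linalg.inv(K)@[px[0],px[1],1]);return o+d*(h-o[2])/d[2]
E
python3 - <<'E'
from h import *
np.set_printoptions(precision=4,suppress=True)
print(manip.state()["ee_pos"],manip.state()["orientation"],manip.state()["t"])
H={"stop_grip":.105,"stop_pin":.06,"stop_face":.032,"tab_red":.045,"potato":.012,"slot":.012,"guide":0}
for c in("scene","side"):
    p,d=vision.grab_frame(c);cv2.imwrite(f"pics/{c}0.png",cv2.cvtColor(p,cv2.COLOR_RGB2BGR))
    m=vision.camera_model(c);print(c,m["xyz"],np.array(m["rotation"]))
    for n,h in H.items():
        for r in vision.mark_of(c,n)[:3]:print(n,round(r["confidence"],2),np.round(r["pixel"]),Wz(c,r["pixel"],h),W(c,r["pixel"],d))
E
```

```text
[ 0.2712 -0.5902  0.2217] [-0.0008  0.9769  0.2137 -0.0002] 0.0
scene [ 0.1154 -0.5201  0.4631] [-0.5286  0.7997 -0.2352  0.1603]Traceback (most recent call last):
  File "<stdin>", line 9, in <module>
  File "h.py", line 12, in Wz
    d=R@(np.linalg.inv(K)@[px[0],px[1],1]);return o+d*(h-o[2])/d[2]
      ~^^~~~~~~~~~~~~~~~~~~~~~~~~~~~~~~~~~
ValueError: matmul: Input operand 1 has a mismatch in its core dimension 0, with gufunc signature (n?,k),(k,m?)->(n?,m?) (size 3 is different from 4)
```

```bash
cat > h.py <<'E'
import numpy as np, cv2
from scipy.spatial.transform import Rotation as Ro
from workcell import manip, vision
np.set_printoptions(precision=4,suppress=True)
def ray(cam,px):
    m=vision.camera_model(cam);R=Ro.from_quat(np.roll(m["rotation"],-1)).as_matrix()
    return np.array(m["xyz"]),R@(np.linalg.inv(np.array(m["mtx"]))@[px[0],px[1],1])
def W(cam,px,depth,r=2):
    u,v=map(int,px);a=depth[max(0,v-r):v+r+1,max(0,u-r):u+r+1];a=a[a>0]
    o,d=ray(cam,px);return o+d*(np.median(a) if a.size else 0)
def Wz(cam,px,h):
    o,d=ray(cam,px);return o+d*(h-o[2])/d[2]
E
python3 - <<'E'
from h import *
H={"stop_grip":.105,"stop_pin":.06,"stop_face":.032,"tab_red":.045,"potato":.012,"slot":.012,"guide":0}
for c in("scene","side"):
    p,d=vision.grab_frame(c);cv2.imwrite(f"pics/{c}0.png",cv2.cvtColor(p,cv2.COLOR_RGB2BGR))
    m=vision.camera_model(c);print(c,m["xyz"],np.array(m["rotation"]))
    for n,h in H.items():
        for r in vision.mark_of(c,n)[:3]:print(n,round(r["confidence"],2),np.round(r["pixel"]),Wz(c,r["pixel"],h),W(c,r["pixel"],d))
E
```

```text
scene [ 0.1154 -0.5201  0.4631] [-0.5286  0.7997 -0.2352  0.1603]
stop_grip 0.98 [331. 258.] [ 0.5175 -0.0469  0.105 ] [ 0.5113 -0.0542  0.1105]
stop_pin 0.74 [344. 276.] [ 0.5499 -0.0426  0.06  ] [ 0.5347 -0.0594  0.0742]
stop_face 0.69 [316. 307.] [ 0.4856 -0.0547  0.032 ] [ 0.4868 -0.0531  0.0305]
stop_face 0.3 [331. 255.] [0.6061 0.0572 0.032 ] [ 0.5103 -0.0556  0.1162]
potato 0.88 [205. 229.] [0.4689 0.3222 0.012 ] [0.4646 0.312  0.0175]
potato 0.78 [239. 262.] [0.4633 0.1564 0.012 ] [0.4439 0.1185 0.0372]
potato 0.68 [164. 241.] [0.3736 0.3137 0.012 ] [0.3722 0.3093 0.0144]
slot 0.71 [272. 282.] [0.4815 0.0673 0.012 ] [0.4828 0.0693 0.0104]
guide 0.81 [274. 289.] [ 0.4812  0.0601 -0.    ] [0.4727 0.0466 0.0108]
side [ 0.2949 -0.4254  0.6707] [-0.4137  0.8816 -0.2102  0.0867]
stop_grip 0.58 [299. 296.] [ 0.5192 -0.0427  0.105 ] [ 0.5137 -0.0523  0.1191]
stop_pin 0.62 [313. 307.] [ 0.5463 -0.0452  0.06  ] [ 0.5402 -0.0544  0.0748]
stop_face 0.68 [403. 282.] [ 0.7441 -0.0565  0.032 ] [ 0.757  -0.046   0.0138]
stop_face 0.59 [282. 328.] [ 0.4866 -0.0409  0.032 ] [ 0.4813 -0.0516  0.0497]
tab_red 0.43 [305. 279.] [0.5725 0.0275 0.045 ] [0.5696 0.0228 0.0515]
potato 0.85 [169. 231.] [0.3784 0.3212 0.012 ] [0.3773 0.3114 0.0206]
potato 0.7 [205. 218.] [0.4682 0.326  0.012 ] [0.4659 0.3164 0.0204]
potato 0.61 [231. 265.] [0.4674 0.1562 0.012 ] [0.4583 0.1255 0.0468]
slot 0.64 [252. 296.] [0.4744 0.0625 0.012 ] [0.4748 0.0637 0.0104]
guide 0.8 [250. 295.] [0.4735 0.0743 0.    ] [0.4706 0.0662 0.0109]
```

View pics/scene0.png

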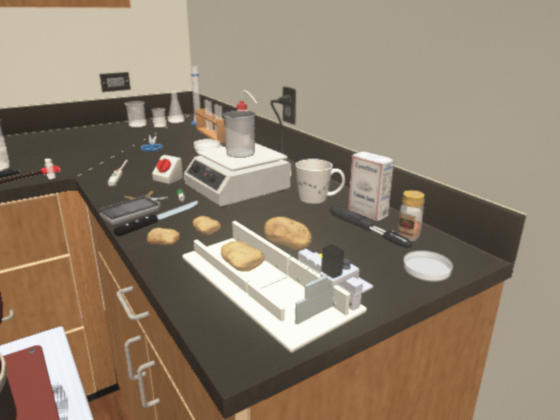

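View pics/side0.png

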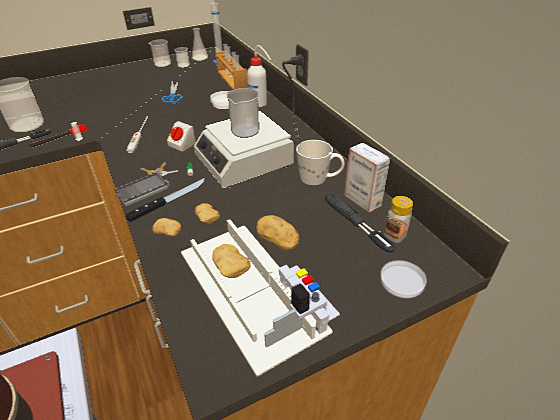

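```bash
python3 - <<'E'
from h import *
for c in("scene","side"):
    p,d=vision.grab_frame(c)
    m=vision.camera_model(c);K=np.array(m["mtx"]);R=Ro.from_quat(np.roll(m["rotation"],-1)).as_matrix()
    v,u=np.mgrid[:420,:560];P=np.stack([(u-K[0,2])/K[0,0],(v-K[1,2])/K[1,1],np.ones_like(u)],-1)*d[...,None]@R.T+np.array(m["xyz"])
    g=vision.cut_out(c,"guide")[0];print(c,g["confidence"],g["box"])
    M=g["pixels"]&(abs(P[...,2]-.011)<.006)&(p.min(-1)>150)
    b=cv2.morphologyEx(M.astype(np.uint8),cv2.MORPH_OPEN,np.ones((2,2)))
    q=P[b>0][:,:2].astype(np.float32);print(len(q),np.median(P[b>0][:,2]),cv2.minAreaRect(q*1000))
    # refine by exact plane
    vv,uu=np.nonzero(b);q=np.array([Wz(c,(a+0,bb),.012)[:2] for a,bb in zip(uu,vv)],np.float32)
    r=cv2.minAreaRect(q*1000);print(r,cv2.boxPoints(r))
    hsv=cv2.cvtColor(p,cv2.COLOR_RGB2HSV).astype(int);x,y,w,h=g["box"]
    box=np.zeros_like(M);box[y-5:y+h+5,x-5:x+w+25]=1
    for n,lo,hi in(("red",0,6),("yel",24,34),("blue",105,125)):
        k=box&(hsv[...,0]>=lo)&(hsv[...,0]<=hi)&(hsv[...,1]>170)&(hsv[...,2]>90)
        if k.sum():print(n,k.sum(),np.argwhere(k).mean(0)[::-1],np.median(P[k],0),Wz(c,np.argwhere(k).mean(0)[::-1],.05))
    cv2.imwrite(f"pics/{c}crop.png",cv2.resize(cv2.cvtColor(p[200:380,160:380],cv2.COLOR_RGB2BGR),None,fx=3.3,fy=3.3,interpolation=cv2.INTER_CUBIC))
    cv2.imwrite(f"pics/{c}mask.png",b*255)
    np.savez(f"{c}.npz",p=p,P=P,g=g["pixels"])
E
```

```text
scene 0.91 [185.1, 222.4, 187.5, 129.1]
5376 0.011088572292295346 ((393.00640869140625, -168.80816650390625), (848.7183837890625, 285.6454162597656), 70.29222106933594)Traceback (most recent call last):
  File "<stdin>", line 11, in <module>
  File "h.py", line 12, in Wz
    o,d=ray(cam,px);return o+d*(h-o[2])/d[2]
        ~~~^^^^^^^^
  File "h.py", line 6, in ray
    m=vision.camera_model(cam);R=Ro.from_quat(np.roll(m["rotation"],-1)).as_matrix()
ValueError: time passes only in moves, steps and waits
```

```bash
python3 - <<'E'
from h import *
from scipy.optimize import least_squares
for c in("scene","side"):
    p,d=vision.grab_frame(c)
    m=vision.camera_model(c);K=np.array(m["mtx"]);R=Ro.from_quat(np.roll(m["rotation"],-1)).as_matrix();o=np.array(m["xyz"])
    v,u=np.mgrid[:420,:560];D=np.stack([(u-K[0,2])/K[0,0],(v-K[1,2])/K[1,1],np.ones_like(u)],-1)@R.T
    P=D*d[...,None]+o
    at=lambda h:(o+D*((h-o[2])/D[...,2])[...,None])
    g=vision.cut_out(c,"guide")[0]
    M=g["pixels"]&(abs(P[...,2]-.011)<.006)&(p.min(-1)>150)
    n,l,s,_=cv2.connectedComponentsWithStats(cv2.dilate(M.astype(np.uint8),np.ones((3,3))))
    b=M&(l==1+s[1:,4].argmax()); b=M&(P[...,0]>.3)&(P[...,0]<.65)&(P[...,1]>-.2)&(P[...,1]<.35)
    q=(at(.012)[b][:,:2]*1000).astype(np.float32);r=cv2.minAreaRect(q);print(c,b.sum(),r,cv2.boxPoints(r).tolist())
    hsv=cv2.cvtColor(p,cv2.COLOR_RGB2HSV).astype(int);x,y,w,h=map(int,g["box"])
    box=np.zeros_like(M);box[y-5:y+h+5,x-5:x+w+25]=1
    for nme,lo,hi in(("red",0,6),("yel",24,34),("blue",105,125)):
        k=box&(hsv[...,0]>=lo)&(hsv[...,0]<=hi)&(hsv[...,1]>150)&(hsv[...,2]>90)
        if k.sum():print(nme,k.sum(),np.argwhere(k).mean(0)[::-1],np.median(P[k],0),at(.05)[k].mean(0))
    cv2.imwrite(f"pics/{c}crop.png",cv2.resize(cv2.cvtColor(p[200:380,160:380],cv2.COLOR_RGB2BGR),None,fx=3.3,fy=3.3,interpolation=cv2.INTER_CUBIC))
    np.savez(f"{c}.npz",p=p,P=P,D=D,o=o)
E
```

```text
scene 5378 ((474.5721435546875, 79.20086669921875), (160.7284698486328, 343.0650634765625), 5.238228797912598) [[378.88311767578125, 242.6800079345703], [410.20391845703125, -98.95230865478516], [570.2611694335938, -84.27827453613281], [538.9403686523438, 257.3540344238281]]
side 6432 ((477.1358947753906, 83.32044982910156), (158.5087432861328, 340.3149108886719), 5.068946838378906) [[383.15728759765625, 245.80996704101562], [413.22564697265625, -93.17401885986328], [571.114501953125, -79.1690673828125], [541.046142578125, 259.8149108886719]]
red 75 [307.68   279.6667] [0.5736 0.0194 0.0512] [0.574  0.0204 0.05  ]
yel 64 [301.9375 272.5156] [0.5729 0.0408 0.0514] [0.573  0.0412 0.05  ]
blue 77 [313.7662 286.5844] [ 0.5753 -0.0004  0.0517] [0.5758 0.0006 0.05  ]
```

View pics/sidecrop.png

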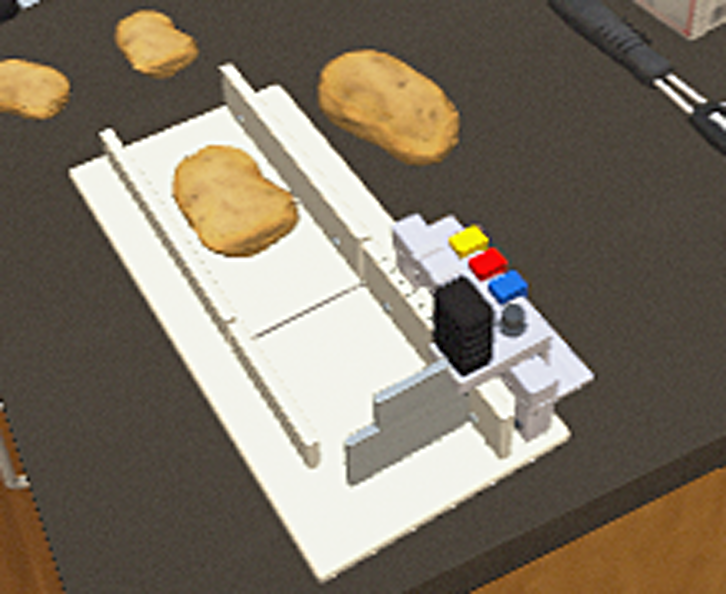

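The side crop shows the potato in the channel (crop 235,200), and the tabs yellow (468,240), red (488,262) and blue (508,285), so red is the middle notch. The stop's black grip is at (462,325). The guide yaw is about +5.1°. I'm turning the tool so that its x lies along guide y.

Call:
arm_command(targets=[[[0, 0, 0], -1, 0], [[0, 0, 0], -1, 0], [[0, 0, 0], -1, 0], [[0, 0, 0], -1, 0], [[0, 0, 0], -1, 0], [[0, 0, 0], -1, 0], [[0, 0, 0], -1, 0], [[0, 0, 0], -1, 0]])

```text
t: 2.0
ee_pos: [0.2714, -0.5906, 0.2225]
orientation: [-0.0, 0.713, 0.701, 0.0]
wrist_force: [0.6, -0.2, -0.2]
width: 0.356
grasp_force: 0.0
```

Call:
arm_command(targets=[[[0, 0, 0], -0.8, 0], [[1, 0, 0], 0, 0], [[1, 0, 0], 0, 0], [[1, 0, 0], 0, 0], [[1, 0, 0], 0, 0], [[1, 0, 0], 0, 0], [[1, 0, 0], 0, 0], [[1, 0, 0], 0, 0]])

```text
t: 2.8
ee_pos: [0.2589, -0.4504, 0.2226]
orientation: [0.0, 0.675, 0.738, -0.0]
wrist_force: [0.5, -0.1, 0.2]
width: 0.007
grasp_force: 0.0
```

```bash
cat > s.py <<'E'
from h import *
G=np.array([.478,.0625]);a=np.radians(5.1);X=np.array([np.cos(a),np.sin(a)]);Y=np.array([-np.sin(a),np.cos(a)])
def g(w):
    r=np.array(w)[:2]-G;return np.array([r@X,r@Y])*1000
def st():
    s=manip.state();R=Ro.from_quat(np.roll(s["orientation"],-1)).as_matrix();F=np.array(s["wrist_force"])
    print("t",round(s["t"],2),"tcp",np.array(s["ee_pos"]),"guide mm",g(s["ee_pos"]),"toolx deg",np.degrees(np.arctan2(R[1,0],R[0,0])),"Fg",F[:2]@X,F[:2]@Y,F[2],"w",s["width"])
if __name__=="__main__":st()
E
python3 s.py
```

```text
t 2.8 tcp [ 0.2589 -0.4504  0.2226] guide mm [-263.8424 -491.3425] toolx deg 95.07783881616226 Fg 0.4424030060745624 -0.11645299563305726 0.24308571319321456 w 0.007227138396062321
```

Call:
arm_command(targets=[[[1, 0.9, 0], 0, 0], [[1, 0.9, 0], 0, 0], [[1, 0.9, 0], 0, 0], [[1, 0.9, 0], 0, 0], [[1, 0.9, 0], 0, 0], [[1, 0.9, 0], 0, 0], [[1, 0.9, 0], 0, 0], [[1, 0.9, 0], 0, 0]])

```text
t: 3.6
ee_pos: [0.3888, -0.2782, 0.2228]
orientation: [0.0, 0.675, 0.738, -0.0]
wrist_force: [0.0, -0.1, 0.3]
width: 0.004
grasp_force: 0.0
```

Call:
arm_command(targets=[[[1, 0.9, 0], 0, 0], [[1, 0.9, 0], 0, 0], [[1, 0.9, 0], 0, 0], [[1, 0.9, 0], 0, 0], [[1, 0.9, 0], 0, 0], [[1, 0.9, 0], 0, 0], [[0.8, 0.5, 0], 0, 0], [[0, 0, 0], 0, 0]])

```text
t: 4.4
ee_pos: [0.4949, -0.1302, 0.2228]
orientation: [-0.0, 0.673, 0.739, 0.001]
wrist_force: [0.2, 0.1, -0.5]
width: 0.0
grasp_force: 0.0
```

```bash
cat > look.py <<'E'
from s import *
import sys
st();tag=sys.argv[1]
H={"stop_grip":.105,"stop_pin":.06,"stop_face":.032,"tab_red":.045,"potato":.012,"slot":.012}
for c in sys.argv[2].split(","):
    p,d=vision.grab_frame(c);cv2.imwrite(f"pics/{c}_{tag}.png",cv2.cvtColor(p,cv2.COLOR_RGB2BGR))
    for n in sys.argv[3].split(","):
        for r in vision.mark_of(c,n)[:3]:print(c,n,round(r["confidence"],2),np.round(r["pixel"]),"g",g(Wz(c,r["pixel"],H[n])))
E
python3 look.py a wrist,side stop_grip,stop_pin,tab_red,slot
```

```text
t 4.4 tcp [ 0.4949 -0.1302  0.2228] guide mm [  -0.2633 -193.3975] toolx deg 95.32630070604212 Fg 0.19541997027468833 0.034376775053772055 -0.5277689836658752 w 6.7390176818805e-05
wrist stop_grip 0.56 [325.  93.] g [  32.7678 -112.8739]
wrist stop_grip 0.37 [275.  97.] g [  -5.5664 -116.0886]
wrist stop_pin 0.83 [349.  98.] g [  59.0044 -116.6547]
wrist tab_red 0.8 [382.  28.] g [ 88.6681 -56.73  ]
side stop_grip 0.6 [301. 295.] g [  34.7105 -108.8832]
side stop_pin 0.87 [316. 303.] g [  67.3039 -109.2228]
side tab_red 0.24 [281. 241.] g [107.8109  70.4601]
side slot 0.29 [287. 340.] g [   0.6924 -119.1437]
```

View pics/wrist_a.png

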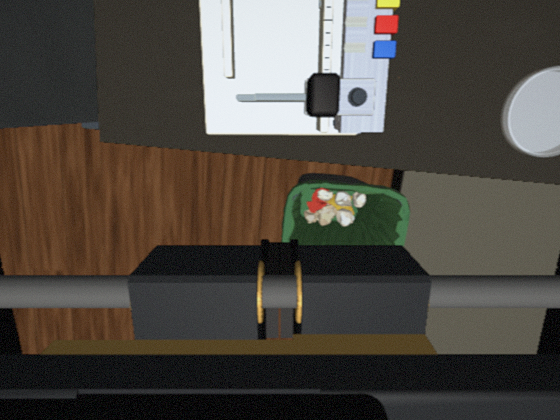

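The wrist view shows the grip at (323,95), the pin's knob at (358,97), the red tab at (386,24), and blue and yellow either side of it. The tool axes line up with the guide. I'll go down behind the grip.

Call:
arm_command(targets=[[[0.5, 0.8, 0], 0, 0], [[0.6, 0.8, 0.4], 0, 0], [[0.6, 0, 1], 0, 0], [[0, 0, 1], 0, 0], [[0, 0, 1], 0, 0], [[0, 0, 1], 0, 0], [[0, 0, 1], 0, 0], [[0, 0, 0.8], 0, 0]])

```text
t: 5.7
ee_pos: [0.5222, -0.0966, 0.0974]
orientation: [-0.0, 0.675, 0.738, -0.0]
wrist_force: [-0.3, -0.3, 0.6]
width: 0.004
grasp_force: 0.0
```

```bash
python3 look.py b wrist,side stop_grip,stop_pin,tab_red
```

```text
t 5.7 tcp [ 0.5222 -0.0966  0.0974] guide mm [  29.9152 -162.374 ] toolx deg 95.06593342342575 Fg -0.35645750782124114 -0.2998831017022396 0.5558792624422777 w 0.004256353678103698
wrist stop_grip 0.82 [287. 156.] g [  31.5162 -110.569 ]
wrist stop_pin 0.76 [340. 146.] g [  63.6132 -110.9253]
wrist tab_red 0.68 [388.  35.] g [ 91.3837 -50.4536]
wrist tab_red 0.58 [286. 154.] g [  33.8113 -117.7964]
side stop_grip 0.71 [300. 299.] g [  27.9682 -114.9353]
side stop_pin 0.73 [316. 304.] g [  66.9669 -110.2965]
```

View pics/wrist_b.png

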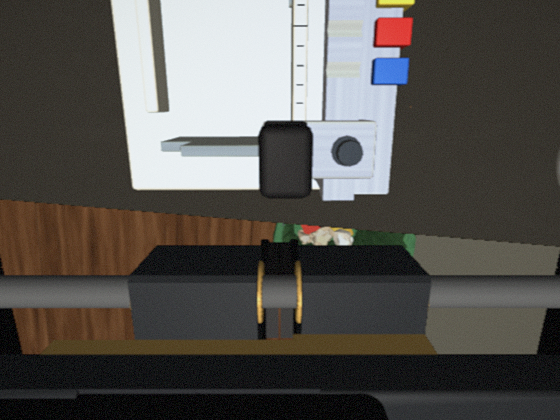

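Grip (287,158), tab red (393,32). Pin to red tab comes out at 60 mm in both views. I'll push slowly.

Call:
arm_command(targets=[[[0.9, 0, 0], 0, 0], [[0.3, 0, 0], 0, 0], [[0.3, 0, 0], 0, 0], [[0.3, 0, 0], 0, 0], [[0.3, 0, 0], 0, 0], [[0.3, 0, 0], 0, 0], [[0.3, 0, 0], 0, 0], [[0.3, 0, 0], 0, 0]])

```text
t: 6.9
ee_pos: [0.5178, -0.0388, 0.0992]
orientation: [0.001, 0.676, 0.737, -0.001]
wrist_force: [-0.0, -3.4, 2.1]
width: 0.003
grasp_force: 1.3
```

```bash
python3 look.py c wrist,side stop_grip,stop_pin,tab_red,stop_face
```

```text
t 6.9 tcp [ 0.5178 -0.0388  0.0992] guide mm [  30.6794 -104.4113] toolx deg 94.97546611774891 Fg -0.3505456179548906 -3.4243894642625508 2.1461242703665584 w 0.0033705161578882863
wrist stop_grip 0.83 [284. 209.] g [ 32.2682 -76.0296]
wrist stop_pin 0.94 [335. 186.] g [ 62.7951 -74.7349]
wrist tab_red 0.98 [380. 138.] g [ 90.974  -48.0092]
wrist stop_face 0.84 [226. 178.] g [ -5.8422 -75.4084]
side stop_grip 0.93 [293. 282.] g [ 39.4235 -77.3096]
side stop_pin 0.68 [302. 292.] g [ 60.2812 -75.9831]
side stop_face 0.62 [272. 314.] g [  0.346  -69.1217]
```

Call:
arm_command(targets=[[[0.1, 0, 0], 0, 0], [[0.1, 0, 0], 0, 0], [[0.1, 0, 0], 0, 0], [[0.1, 0, 0], 0, 0], [[0.1, 0, 0], 0, 0], [[0.1, 0, 0], 0, 0], [[0.1, 0, 0], 0, 0], [[0.1, 0, 0], 0, 0]])

```text
t: 8.2
ee_pos: [0.5158, -0.0222, 0.0985]
orientation: [0.0, 0.676, 0.737, -0.001]
wrist_force: [1.0, -5.5, 0.6]
width: 0.005
grasp_force: 2.6
```

```bash
python3 look.py d wrist,side stop_grip,stop_pin,tab_red,stop_face
```

```text
t 8.2 tcp [ 0.5158 -0.0222  0.0985] guide mm [ 30.1737 -87.6831] toolx deg 95.0010240109239 Fg 0.47300076167375654 -5.539496790098062 0.6064848780561414 w 0.005291526626188222
wrist stop_grip 0.88 [286. 209.] g [ 32.5765 -59.1026]
wrist stop_grip 0.65 [240. 172.] g [ 11.7309 -41.9909]
wrist stop_pin 0.63 [337. 188.] g [ 63.6805 -58.8461]
wrist tab_red 0.94 [376. 167.] g [ 89.5619 -48.7581]
wrist stop_face 0.72 [226. 178.] g [ -5.7511 -58.2858]
side stop_grip 0.59 [286. 276.] g [ 35.9939 -60.1313]
side stop_pin 0.56 [299. 286.] g [ 65.0313 -60.8231]
side stop_pin 0.33 [306. 281.] g [ 81.5782 -57.4538]
side tab_red 0.59 [307. 282.] g [ 90.4491 -50.7997]
side stop_face 0.75 [268. 309.] g [ -1.5677 -56.9776]
```

Call:
arm_command(targets=[[[0.1, 0, 0], 0, 0], [[0.1, 0, 0], 0, 0], [[0.1, 0, 0], 0, 0], [[0, 0, 0], 0, 0], [[0, 0, 0], 0, 0], [[0, 0, 0], 0, 0], [[0, 0, 0], 0, 0], [[0, 0, 0], 0, 0]])

```text
t: 9.5
ee_pos: [0.5154, -0.0146, 0.0986]
orientation: [-0.0, 0.675, 0.738, 0.0]
wrist_force: [-0.1, 0.7, -0.0]
width: 0.006
grasp_force: 0.0
```

```bash
python3 look.py e wrist stop_grip,stop_pin,tab_red,stop_face
python3 -c "
import cv2;i=cv2.imread('pics/wrist_e.png')[70:260,190:450];cv2.imwrite('pics/we.png',cv2.resize(i,None,fx=3,fy=3,interpolation=2))"
```

```text
t 9.5 tcp [ 0.5154 -0.0146  0.0986] guide mm [ 30.3686 -80.0749] toolx deg 95.08883166388472 Fg 0.011914051814303654 0.7343191145639051 -0.03207269790104263 w 0.0063601119253712205
wrist stop_grip 0.88 [286. 200.] g [ 32.5997 -48.8908]
wrist stop_pin 0.86 [337. 182.] g [ 63.7472 -49.8429]
wrist stop_pin 0.68 [222. 171.] g [ -3.7015 -43.1338]
wrist tab_red 0.61 [285. 199.] g [ 33.5923 -63.7669]
wrist tab_red 0.6 [378. 178.] g [ 91.8847 -50.3451]
wrist stop_face 0.89 [225. 173.] g [ -6.2738 -49.4639]
wrist stop_face 0.58 [285. 200.] g [ 33.8404 -67.7336]
```

View pics/we.png

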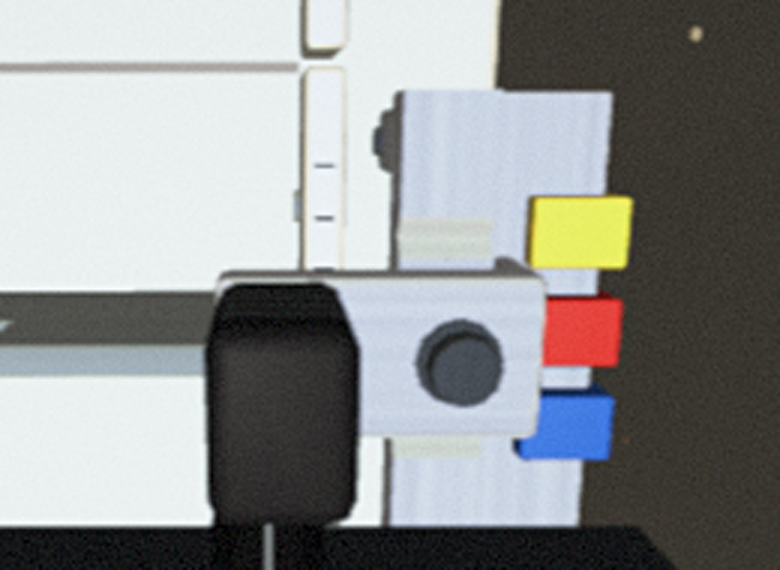

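```bash
python3 - <<'E'
from s import *
f=lambda x,y:(190+x/3,70+y/3)
for n,p,h in(("knob",(464,354),.091),("red",(583,322),.053),("yel",(583,225),.053),("blue",(568,425),.053),("notchY lo",(445,258),.06),("notchY hi",(445,218),.06),("notchB lo",(436,458),.06),("notchB hi",(436,436),.06),("slot",(150,67),.012),("fingerface",(270,525),.11),("gripfront",(280,285),.077),("griprear",(280,525),.122)):
    print(n,g(Wz("wrist",f(*p),h)))
print(vision.camera_model("wrist"))
E
```

```text
knob [ 62.2151 -46.5308]
red [ 93.1291 -48.4612]
yel [ 91.5879 -29.1445]
blue [ 91.7531 -70.057 ]
notchY lo [ 63.6129 -34.6836]
notchY hi [ 63.2747 -27.1249]
notchB lo [ 63.5998 -74.8989]
notchB hi [ 63.4031 -70.266 ]
slot [3.2027 2.1611]
fingerface [ 30.0101 -69.2221]
gripfront [ 31.8677 -37.2035]
griprear [ 31.3883 -64.3978]
{'mtx': array([[350.1525,   0.    , 279.0467],
       [  0.    , 350.1525, 205.4899],
       [  0.    ,   0.    ,   1.    ]]), 'xyz': array([0.5081, 0.0567, 0.2611]), 'rotation': array([0.1344, 0.9899, 0.0438, 0.0062])}
```

Call:
arm_command(targets=[[[-0.3, 0, 0], 0, 0], [[-0.7, 0, -0.3], 0, 0], [[0, 0, -1], 0, 0], [[0, 0, -1], 0, 0], [[-0.5, 0, -1], 0, 0], [[-0.5, 0, -0.5], 0, 0], [[0, 0, 0], 0, 0], [[0, 0, 0], 0, 0]])

```text
t: 10.55
ee_pos: [0.5186, -0.0549, 0.1738]
orientation: [-0.0, 0.675, 0.737, -0.0]
wrist_force: [0.1, 0.1, 0.1]
width: 0.003
grasp_force: 0.0
```

```bash
python3 look.py f wrist,side,scene stop_grip,stop_pin,tab_red,stop_face,slot,potato
python3 - <<'E'
import cv2,numpy as np
from s import *
p,d=vision.grab_frame("wrist")
m=vision.camera_model("wrist");K=np.array(m["mtx"]);R=Ro.from_quat(np.roll(m["rotation"],-1)).as_matrix();o=np.array(m["xyz"])
v,u=np.mgrid[:420,:560];P=np.stack([(u-K[0,2])/K[0,0],(v-K[1,2])/K[1,1],np.ones_like(u)],-1)*d[...,None]@R.T+o
gx=((P[...,:2]-G)@X)*1000;gy=((P[...,:2]-G)@Y)*1000;z=P[...,2]*1000
def box(n,m):
    print(n,m.sum(),"x",np.percentile(gx[m],[1,50,99]),"y",np.percentile(gy[m],[1,50,99]),"z",np.percentile(z[m],[5,50,95])) if m.sum() else print(n,0)
A=(d>0)&(gx>0)&(gx<110)&(gy>-140)&(gy<20)
box("griptop",A&(z>116)&(z<126)&(gx<50));box("knobtop",A&(z>83)&(z<96)&(gx>50)&(gx<75))
h=cv2.cvtColor(p,cv2.COLOR_RGB2HSV).astype(int);s=(h[...,1]>150)&(h[...,2]>90)&A&(z>49)&(z<58)
box("red",s&((h[...,0]<8)));box("yel",s&(h[...,0]>22)&(h[...,0]<36));box("blue",s&(h[...,0]>104)&(h[...,0]<126))
B=(gx>-45)&(gx<10)&(gy>-90)&(gy<0)&(z>45)&(z<60);box("bladetop",B)
cv2.imwrite('pics/wf.png',cv2.resize(cv2.cvtColor(p,4)[60:280,190:450],None,fx=2.6,fy=2.6,interpolation=2))
E
```

```text
t 10.55 tcp [ 0.5186 -0.0549  0.1738] guide mm [  29.9828 -120.5817] toolx deg 95.02322124127123 Fg 0.08853126624769468 0.09884259008813095 0.12046278722376763 w 0.0034513619301511814
wrist stop_grip 0.98 [286. 107.] g [ 33.2448 -47.2953]
wrist stop_pin 0.85 [325. 110.] g [ 63.5261 -48.9161]
wrist stop_pin 0.4 [252.  51.] g [ 8.7862 -7.4194]
wrist tab_red 0.62 [357. 112.] g [ 91.8576 -50.7305]
wrist slot 0.94 [241.  46.] g [-3.3638  3.2815]
side stop_grip 0.94 [282. 271.] g [ 37.0682 -46.2307]
side stop_pin 0.63 [294. 284.] g [ 59.4223 -52.497 ]
side tab_red 0.71 [282. 274.] g [59.1826 -8.9701]
side tab_red 0.59 [305. 279.] g [ 90.7818 -41.8982]
side stop_face 0.83 [264. 307.] g [ -5.2309 -47.5241]
side slot 0.58 [251. 294.] g [-2.6971  5.5197]
side potato 0.93 [205. 219.] g [ 11.1725 258.4666]
side potato 0.88 [170. 232.] g [-76.8874 260.9479]
side potato 0.71 [233. 266.] g [-0.5614 89.2097]
scene stop_grip 0.74 [306. 243.] g [ 31.2417 -51.4448]
scene stop_pin 0.66 [330. 261.] g [ 76.5335 -63.4148]
scene tab_red 0.6 [269. 283.] g [-33.2122 -37.2085]
scene tab_red 0.51 [271. 287.] g 
[... 229 characters left out ...]
cene potato 0.84 [242. 263.] g [-2.6859 91.5956]
scene potato 0.56 [164. 240.] g [-80.1576 267.1027]
griptop 1831 x [21.169  31.9479 42.5822] y [-65.2599 -49.8673 -35.6388] z [119.0627 121.9818 123.2678]
knobtop 274 x [57.8334 63.5116 69.7071] y [-56.1445 -50.7524 -44.7854] z [85.5119 87.2803 88.4469]
red 374 x [ 84.2652  92.5526 100.7048] y [-57.1517 -50.3263 -43.5942] z [52.1492 53.3386 54.5437]
yel 106 x [ 81.8307  94.6714 100.571 ] y [-36.949  -28.1323 -23.7559] z [51.8295 53.1615 54.3967]
blue 390 x [ 81.9941  91.5618 100.4966] y [-76.779  -70.2985 -63.4567] z [51.9489 53.4274 54.5238]
bladetop 136 x [-39.8421 -33.0956 -26.4629] y [-53.3177 -50.6468 -48.0157] z [52.9468 54.2347 55.5966]
```

View pics/wf.png

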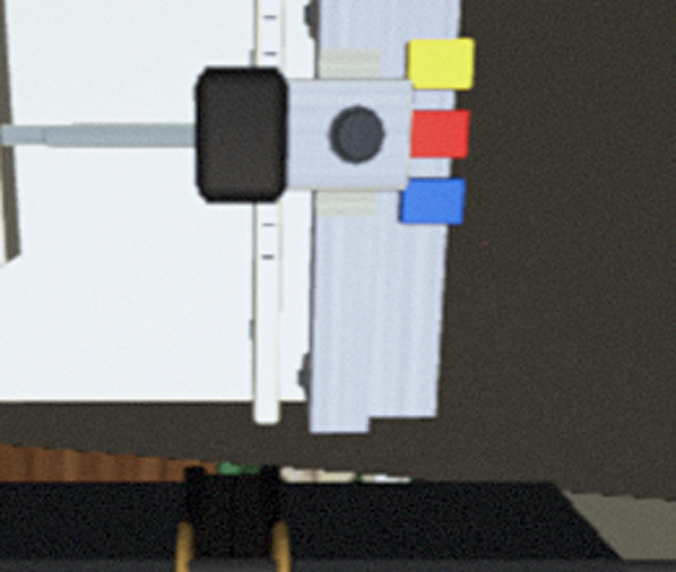

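The view from above shows the knob (356,134) level with the red tab (440,133). Depth puts both at y ≈ -50.4, and the knob has dropped about 3 mm, so the pin is clicked in. Next is the potato.

Call:
arm_command(targets=[[[1, 0, -0.4], 0, 0], [[1, -0.2, -0.4], 0, 0], [[1, -0.2, -0.4], 0, 0], [[1, -0.2, 0], 0, 0], [[1, -0.2, 0], 0, 0], [[1, -0.2, 0], 0, 0.3], [[1, -0.2, 0], 0, 0.3], [[1, -0.2, 0], 0, 0.3]])

```text
t: 12.45
ee_pos: [0.4761, 0.1042, 0.1991]
orientation: [0.0, 0.675, 0.738, 0.0]
wrist_force: [0.6, -0.9, -0.0]
width: 0.194
grasp_force: 0.0
```

```bash
cat > pot.py <<'E'
from s import *
import sys
st();p,d=vision.grab_frame("wrist")
m=vision.camera_model("wrist");K=np.array(m["mtx"]);R=Ro.from_quat(np.roll(m["rotation"],-1)).as_matrix();o=np.array(m["xyz"])
v,u=np.mgrid[:420,:560];P=np.stack([(u-K[0,2])/K[0,0],(v-K[1,2])/K[1,1],np.ones_like(u)],-1)*d[...,None]@R.T+o
gx=((P[...,:2]-G)@X)*1000;gy=((P[...,:2]-G)@Y)*1000;z=P[...,2]*1000
h=cv2.cvtColor(p,cv2.COLOR_RGB2HSV).astype(int)
A=(d>0)&(gx>-39)&(gx<41)&(gy>-90)&(gy<200)&(z>18)&(z<60)
def box(n,m):
    if m.sum()>5:print(n,m.sum(),"x",np.percentile(gx[m],[1,50,99]),"y",np.percentile(gy[m],[1,50,99]),"z",np.percentile(z[m],[5,50,99]))
q=A&(h[...,1]>70)&(h[...,0]>8)&(h[...,0]<28);box("potato",q)
if q.sum()>5:print("yaw rect",cv2.minAreaRect(np.stack([gx[q],gy[q]],1).astype(np.float32)))
B=(d>0)&(gx<110)&(gy>-140)&(gy<20);box("knob",B&(z>83)&(z<96)&(gx>50)&(gx<75));box("blade",(gx>-45)&(gx<-22)&(gy>-90)&(gy<0)&(z>45)&(z<60))
s=(h[...,1]>150)&(h[...,2]>90)&B&(z>49)&(z<58);box("red",s&((h[...,0]<8)))
cv2.imwrite(f'pics/{sys.argv[1]}.png',cv2.cvtColor(p,4))
E
python3 pot.py p1
```

```text
t 12.45 tcp [0.4761 0.1042 0.1991] guide mm [ 1.7669 41.7183] toolx deg 95.14777290625982 Fg 0.46886590107894865 -0.9420858522070695 -0.03341278622338502 w 0.19385058482964104
potato 5454 x [-35.8763  -6.8124  22.2612] y [ 58.0601  97.0376 136.282 ] z [39.4728 47.2447 52.2959]
yaw rect ((-6.373020172119141, 97.20430755615234), (63.04804611206055, 81.80419158935547), 0.27067598700523376)
```

View pics/p1.png

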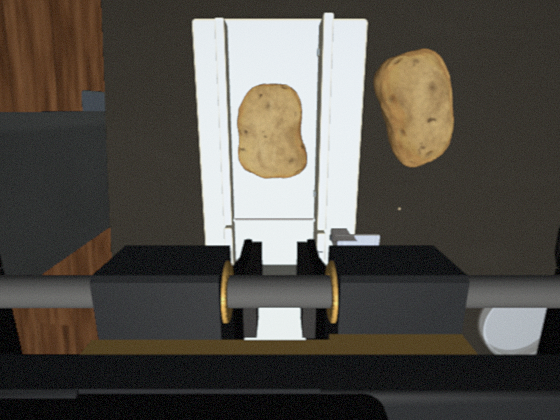

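The potato is at (270,130), lying straight, with far end y = 137 and centre x = -6. I'll go beyond it and come down in the channel.

Call:
arm_command(targets=[[[1, -0.1, 0], 0, 0.2], [[1, -0.1, 0], 0, 0.2], [[1, -0.1, 0], 0, 0.2], [[1, -0.1, 0], 0, 0.2], [[1, 0, 0], 0, 0.2], [[1, 0, 0.5], 0, 0.2], [[0.3, 0, 1], 0, 0.2], [[0, 0, 1], 0, 0.2]])

```text
t: 13.3
ee_pos: [0.4569, 0.2295, 0.1488]
orientation: [0.0, 0.674, 0.739, 0.001]
wrist_force: [0.5, -0.9, -0.1]
width: 0.197
grasp_force: 0.0
```

Call:
arm_command(targets=[[[0, 0, 1], 0, 0.2], [[0, 0, 1], 0, 0.2], [[0, 0, 1], 0, 0.2], [[0, 0, 0.8], 0, 0.2], [[0, 0, 0.8], 0, 0.2], [[0, 0, 0.8], 0, 0.2], [[0, 0, 0.6], 0, 0.2], [[0, 0, 0], 0, 0.2]])

```text
t: 14.1
ee_pos: [0.4567, 0.2267, 0.027]
orientation: [-0.001, 0.675, 0.738, -0.001]
wrist_force: [0.0, 0.2, 0.5]
width: 0.199
grasp_force: 0.0
```

```bash
python3 s.py
```

```text
t 14.1 tcp [0.4567 0.2267 0.027 ] guide mm [ -6.5808 165.4636] toolx deg 95.088452934397 Fg 0.059705503878103416 0.18048608595935178 0.4555264328046545 w 0.1992392575399996
```

Call:
arm_command(targets=[[[-0.25, 0, 0], 0, 0.2], [[-0.25, 0, 0], 0, 0.2], [[-0.25, 0, 0], 0, 0.2], [[-0.25, 0, 0], 0, 0.2], [[-0.25, 0, 0], 0, 0.2], [[-0.25, 0, 0], 0, 0.2], [[-0.25, 0, 0], 0, 0.2], [[-0.25, 0, 0], 0, 0.2]])

```text
t: 14.9
ee_pos: [0.4613, 0.1869, 0.0286]
orientation: [0.0, 0.675, 0.738, 0.0]
wrist_force: [0.0, 0.6, 1.0]
width: 0.203
grasp_force: 0.4
```

Call:
arm_command(targets=[[[-0.25, 0, 0], 0, 0.2], [[-0.25, 0, 0], 0, 0.2], [[-0.25, 0, 0], 0, 0.2], [[-0.25, 0, 0], 0, 0.2], [[-0.25, 0, 0], 0, 0.2], [[-0.25, 0, 0], 0, 0.2], [[-0.25, 0, 0], 0, 0.2], [[-0.25, 0, 0], 0, 0.2]])

```text
t: 15.7
ee_pos: [0.4648, 0.147, 0.0286]
orientation: [-0.0, 0.675, 0.738, 0.0]
wrist_force: [0.2, 0.3, 1.7]
width: 0.198
grasp_force: 0.4
```

```bash
cat > pot2.py <<'E'
from s import *
import sys
st()
for c in ("scene","side"):
    p,d=vision.grab_frame(c)
    m=vision.camera_model(c);K=np.array(m["mtx"]);R=Ro.from_quat(np.roll(m["rotation"],-1)).as_matrix();o=np.array(m["xyz"])
    v,u=np.mgrid[:420,:560];P=np.stack([(u-K[0,2])/K[0,0],(v-K[1,2])/K[1,1],np.ones_like(u)],-1)*d[...,None]@R.T+o
    gx=((P[...,:2]-G)@X)*1000;gy=((P[...,:2]-G)@Y)*1000;z=P[...,2]*1000
    h=cv2.cvtColor(p,cv2.COLOR_RGB2HSV).astype(int)
    q=(d>0)&(gx>-42)&(gx<44)&(gy>-90)&(gy<200)&(z>16)&(z<60)&(h[...,1]>70)&(h[...,0]>8)&(h[...,0]<28)
    b=(d>0)&(gx>-44)&(gx<20)&(gy>-90)&(gy<0)&(z>44)&(z<58)&(h[...,1]<60)
    for n,k in(("pot",q),("blade",b)):
        if k.sum()>5:print(c,n,k.sum(),"x",np.percentile(gx[k],[1,50,99]),"y",np.percentile(gy[k],[1,50,99]))
    cv2.imwrite(f"pics/{c}_{sys.argv[1]}.png",cv2.resize(cv2.cvtColor(p[200:380,160:380],4),None,fx=3.2,fy=3.2,interpolation=2))
E
python3 pot2.py q1
```

```text
t 15.7 tcp [0.4648 0.147  0.0286] guide mm [-5.606  85.3618] toolx deg 95.08265487953871 Fg 0.1913452974189872 0.32069499208261765 1.7297506340612319 w 0.1975770322073607
scene pot 1013 x [-39.6111 -18.3383  16.4285] y [-10.8927   9.8232  73.2106]
scene blade 217 x [-39.883  -12.8418  19.3276] y [-56.2235 -53.9996 -49.4705]
side pot 1023 x [-38.1164 -12.7667  19.0127] y [-9.3751 16.8756 70.6774]
side blade 158 x [-39.1512 -12.3987  19.7509] y [-53.4785 -51.8461 -46.2309]
```

Call:
arm_command(targets=[[[-0.25, 0, 0], 0, 0.2], [[-0.25, 0, 0], 0, 0.2], [[-0.25, 0, 0], 0, 0.2], [[-0.25, 0, 0], 0, 0.2], [[-0.2, 0, 0], 0, 0.2], [[-0.15, 0, 0], 0, 0.2], [[-0.1, 0, 0], 0, 0.2], [[0, 0, 0], 0, 0.2]])

```text
t: 16.6
ee_pos: [0.4674, 0.1182, 0.0286]
orientation: [0.0, 0.675, 0.738, -0.0]
wrist_force: [-0.2, 0.4, -0.4]
width: 0.2
grasp_force: 0.0
```

```bash
python3 pot2.py q2
```

```text
t 16.6 tcp [0.4674 0.1182 0.0286] guide mm [-5.6044 56.4561] toolx deg 95.05980774150119 Fg -0.13386978471509514 0.44329723349742356 -0.37640817476074606 w 0.19997133001379358
scene pot 761 x [-39.8409 -23.7721  13.8662] y [-34.1974  -4.6235  44.9593]
scene blade 216 x [-39.8171 -11.9625  18.8976] y [-56.2073 -53.9087 -48.3631]
side pot 853 x [-38.3624 -16.8313  16.858 ] y [-33.5878  -0.863   44.5547]
side blade 151 x [-38.856  -13.5208  19.6542] y [-53.3845 -51.6644 -36.2679]
```

View pics/side_q2.png

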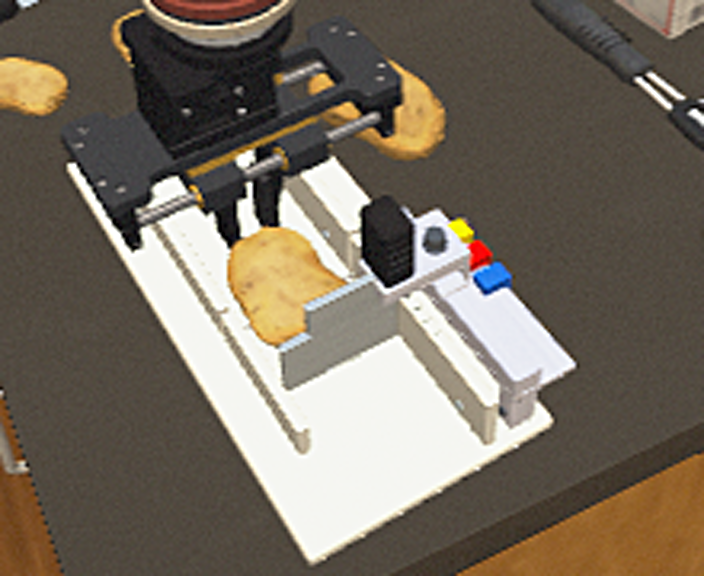

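The potato at (270,285) is a few mm short of the blade (340,335). Continuing in fine steps with force checks.

Call:
arm_command(targets=[[[-0.05, 0, 0], 0, 0.2], [[-0.05, 0, 0], 0, 0.2], [[-0.05, 0, 0], 0, 0.2], [[-0.05, 0, 0], 0, 0.2], [[-0.05, 0, 0], 0, 0.2], [[-0.05, 0, 0], 0, 0.2], [[0, 0, 0], 0, 0.2], [[0, 0, 0], 0, 0.2]])

```text
t: 17.5
ee_pos: [0.4679, 0.1125, 0.0286]
orientation: [0.0, 0.675, 0.738, -0.0]
wrist_force: [-0.3, 0.4, 0.2]
width: 0.2
grasp_force: 0.0
```

```bash
python3 pot2.py q3
```

```text
t 17.5 tcp [0.4679 0.1125 0.0286] guide mm [-5.602  50.6664] toolx deg 95.07826500112175 Fg -0.27354973958988826 0.3792841528657642 0.2001233831288338 w 0.19978187231767663
scene pot 704 x [-39.5866 -24.1927  14.4532] y [-37.4599  -6.6674  39.4893]
scene blade 219 x [-40.2513 -13.8563  19.1787] y [-55.817  -54.0363 -37.9181]
side pot 793 x [-38.7846 -17.4727  16.4048] y [-36.8996  -2.5589  39.578 ]
side blade 158 x [-39.2032 -12.2129  19.8282] y [-53.5154 -51.7987 -38.3622]
```

Call:
arm_command(targets=[[[-0.03, 0, 0], 0, 0.2], [[-0.03, 0, 0], 0, 0.2], [[-0.03, 0, 0], 0, 0.2], [[-0.03, 0, 0], 0, 0.2], [[0, 0, 0], 0, 0.2], [[0, 0, 0], 0, 0.2], [[0, 0, 0], 0, 0.2], [[0, 0, 0], 0, 0.2]])

```text
t: 18.4
ee_pos: [0.4681, 0.1101, 0.0286]
orientation: [-0.0, 0.675, 0.738, -0.0]
wrist_force: [-0.0, -0.3, -0.0]
width: 0.2
grasp_force: 0.1
```

Call:
arm_command(targets=[[[-0.03, 0, 0], 0, 0.2], [[-0.03, 0, 0], 0, 0.2], [[0, 0, 0], 0, 0.2], [[0, 0, 0], 0, 0.2], [[0, 0, 0], 0, 0.2], [[0, 0, 0], 0, 0.2], [[0, 0, 0], 0, 0.2], [[0, 0, 0], 0, 0.2]])

```text
t: 19.2
ee_pos: [0.4682, 0.109, 0.0286]
orientation: [0.0, 0.675, 0.738, -0.0]
wrist_force: [0.2, 0.1, -1.0]
width: 0.202
grasp_force: 0.1
```

```bash
python3 s.py
```

```text
t 19.2 tcp [0.4682 0.109  0.0286] guide mm [-5.6146 47.1447] toolx deg 95.08017210913201 Fg 0.22687786366013138 0.04793472040843561 -1.0251829943849167 w 0.20179603341579716
```

Call:
arm_command(targets=[[[-0.03, 0, 0], 0, 0.2], [[-0.03, 0, 0], 0, 0.2], [[0, 0, 0], 0, 0.2], [[0, 0, 0], 0, 0.2], [[0, 0, 0], 0, 0.2], [[0, 0, 0], 0, 0.2], [[0, 0, 0], 0, 0.2], [[0, 0, 0], 0, 0.2]])

```text
t: 20.0
ee_pos: [0.4683, 0.1081, 0.0286]
orientation: [-0.0, 0.675, 0.738, 0.0]
wrist_force: [-2.1, 3.9, 0.2]
width: 0.198
grasp_force: 1.9
```

```bash
python3 pot2.py q4
```

```text
t 20.0 tcp [0.4683 0.1081 0.0286] guide mm [-5.6062 46.2452] toolx deg 95.09510064734764 Fg -1.7567742276555938 4.039475446285436 0.24569052887973042 w 0.19780867389160237
scene pot 656 x [-39.7969 -24.0552  14.4446] y [-39.8638  -8.8574  35.4539]
scene blade 219 x [-40.1157 -12.6894  18.9246] y [-55.7989 -53.9897 -39.0743]
side pot 753 x [-38.7959 -17.7346  16.9317] y [-38.111   -4.9078  36.7595]
side blade 158 x [-39.0081 -13.9403  19.727 ] y [-53.6917 -51.8004 -44.2845]
```

View pics/side_q4.png

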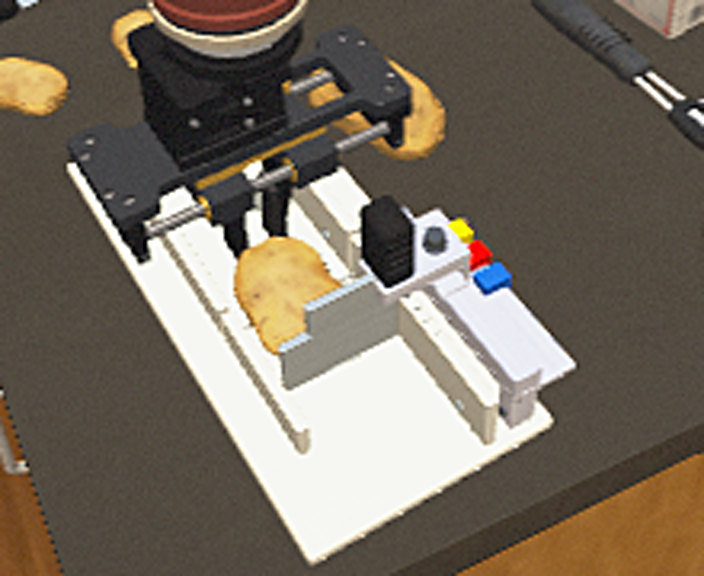

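Contact: force is up to 4 N, the potato touches the blade (310,320) and the stop hasn't moved. I'll back off, rise and check.

Call:
arm_command(targets=[[[0.1, 0, 0], 0, 0.2], [[0.5, 0, 0], 0, 0.2], [[1, 0, 0], 0, 0.2], [[0.4, 0, -0.6], 0, 0.2], [[0, 0, -1], 0, 0.2], [[0, 0, -1], 0, 0.2], [[0, 0, -1], 0, 0.2], [[0, 0, -1], 0, 0.2]])

```text
t: 20.9
ee_pos: [0.4648, 0.1478, 0.1222]
orientation: [0.0, 0.675, 0.738, 0.0]
wrist_force: [0.5, -0.5, -0.6]
width: 0.198
grasp_force: 0.0
```

Call:
arm_command(targets=[[[0, 0, -1], 0, 0.2], [[0, 0, -1], 0, 0.2], [[-1, 0, -1], 0, 0.2], [[-1, 0, -1], 0, 0.2], [[-1, 0, 0], 0, 0.2], [[-1, 0, 0], 0, 0.2], [[-1, 0, 0], 0, 0.2], [[-1, 0, 0], 0, 0.2]])

```text
t: 21.7
ee_pos: [0.4754, 0.0275, 0.2016]
orientation: [0.0, 0.675, 0.738, 0.0]
wrist_force: [-0.5, 0.3, 0.0]
width: 0.203
grasp_force: 0.0
```

Call:
arm_command(targets=[[[-1, 0, 0], 0, 0.2], [[-1, 0, 0], 0, 0.2], [[-1, 0, 0], 0, 0.2], [[-1, 0, 0], 0, 0.2], [[0, 0, 0], 0, 0.2], [[0, 0, 0], 0, 0.2], [[0, 0, 0], 0, 0.2], [[0, 0, 0], 0, 0.2]])

```text
t: 22.5
ee_pos: [0.4825, -0.0505, 0.2008]
orientation: [0.0, 0.674, 0.738, 0.0]
wrist_force: [0.4, 0.1, 0.6]
width: 0.2
grasp_force: 0.0
```

```bash
python3 pot.py p2; python3 -c "
import cv2;i=cv2.imread('pics/p2.png')[20:260,190:450];cv2.imwrite('pics/p2c.png',cv2.resize(i,None,fx=2.4,fy=2.4,interpolation=2))"
```

```text
t 22.5 tcp [ 0.4825 -0.0505  0.2008] guide mm [  -5.5691 -112.976 ] toolx deg 95.17532195462388 Fg 0.3904939006367662 0.03670427237382806 0.5635516472743513 w 0.19975224416971185
potato 6232 x [-37.3035  -8.0824  19.6933] y [-46.8761  -7.2636  32.8005] z [39.1369 46.9683 51.9345]
yaw rect ((-8.757499694824219, -6.648338317871094), (60.84779357910156, 83.20317077636719), 1.375045657157898)
knob 229 x [57.5598 63.2306 69.5915] y [-56.5465 -50.5198 -44.5896] z [84.9754 87.1319 88.627 ]
blade 538 x [-39.15   -26.2733 -22.2216] y [-53.397 -25.272  -0.34 ] z [45.2794 47.8112 55.2374]
red 259 x [ 86.5368  93.9086 100.7659] y [-57.5189 -50.7766 -44.1177] z [52.1562 53.2072 54.8885]
```

View pics/p2c.png

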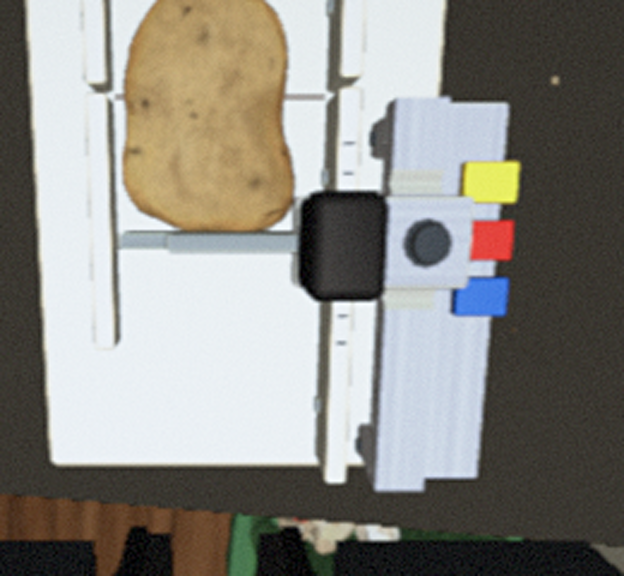

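The potato's end (225,230) lies against the blade. The knob (428,243) is level with the red tab (492,240) and still down, and the arm is clear of everything. Handing in.

```bash
python3 -c "
from workcell import manip
print(manip.hand_in())"
```

```text
the job is handed in; nothing more can be done
None
```

The stop is clicked into the notch beside the red tab, the potato's end rests against it, and the job was handed in at about 22.5 s; the final camera check confirmed both, but no verdict was returned.

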